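Set up the jack leg of the work arm

ROBOT

A 7-joint arm with a two-finger parallel gripper is mounted at the origin on a cart in front of the work surface, level with it; the furniture and walls round the work are solid. World frame = base frame: x ahead of the robot, y to its left, z up, the work surface at z = 0. Lengths are in m, angles in rad, forces in N, time in s.
With the tool pointing down it reaches from about 0.425 to 0.875 m from the base axis. Payload 4.7 kg.
Tool frame: the origin (TCP) lies at the very end of the fingers, on their centre line; the grasp point (between the pads) lies 19 mm behind it; z points along the fingers, y is the line along which they close (so a half turn about z gives the same grasp; the last joint's range is limited). The gripper opens to 87 mm and grips with 3 to 60 N. Pads are 19 mm wide; open, the fingers measure 117 mm over their backs; the gripper's body (75 mm by 190 mm) begins 51 mm behind the grasp point.
Start: joints at [1.136, 0.321, -0.07, 1.45, 0.023, 1.371, -0.057], TCP at [0.282, -0.586, 0.223] pointing down, gripper open.
Joint ranges: [-2.86, 2.86], [-0.3, 2.09], [-1.38, 1.24], [0.06, 2.45], [-1.56, 4.7], [0.09, 2.05], [-2.69, 2.69]. Speed limits (rad/s): [2.57, 2.57, 3.14, 3.14, 3.14, 3.14, 3.14].

INTERFACE

Orientations are given as a rotation vector (axis times angle).
In Python, from bench import ctrl, get_image, job gives the robot as it stands.
- The arm moves only by the shell command python3 -m crank 'ROWS' [FORCE]. ROWS is JSON, a list that holds one entry, the list of rows, each a list of 5 numbers: the shift along the tool's x, y, z in mm, then the turn about the tool's z in rad, then the closure, from -1 (fully open) to 1 (shut), so that 0 is half open. A call has 1 to 10 rows; each row shifts and turns the commanded pose from where the row before left it, along the tool's axes as they then stand; what a row does not reach is not made up. A row lasts 1/12 s, in which the tool goes at most 41.7 mm and 7.16 degrees, less where a joint would pass 70% of its speed; a pose out of reach is approached as far as the arm can. A call with a gripper value outside its range is refused whole. The fingers move at their own pace and stop on an object; FORCE is the grip in N (left out, the last holds). Time passes only in rows, so rows that do not move let the fingers close. It gives the time, the measured TCP pose, the force, the opening and the grip force at its end, in the units of the state.
- ctrl.get_state(): the state, without advancing time (a new reading comes with each control period).
- get_image(name): name is "scene" or "top" or "wrist"; returns a dict with "pixels" (400x640x3 uint8, red, green, blue), "fx", "fy", "cx", "cy" (pixels), "k1" (the pictures are not rectified: a ray, as slopes to the right and down, at radius r is drawn at 1 + k1 r^2 times it, then the intrinsics apply), "T" (4x4, takes a point from camera to world coordinates); the wrist camera has in their place "T_tool_cam" (4x4, takes a point from camera to tool coordinates, whose origin is the TCP and whose axes are the flange's). Camera axes: x right, y down, z forward; pixel columns grow to the right and rows downward; lengths in m; the calibration is good to about 2 mm. A picture is of the moment at which its call begins: read the wrist's pose just before it. There is no depth.
- job.close_job(): hands the job in; it is judged then, once.
The state is a dict: "time": time; "joint_positions": joint angles; "qd": joint speeds; "joint_torque": joint torques, N m; "position": TCP position; "tool_rot": TCP orientation; "ft_force": force on the tool from outside, world axes, zero at the start; "torque": the same for the moment, N m; "grip_width": opening from 0.0 (shut) to 1.0 (fully open); "grip_force": force on a finger pad.
Only numpy, scipy, OpenCV 4.12 (cv2) and the standard library are available. Lean on these libraries where they do the work, as an engineer would, in place of code of your own. Each camera call takes 0.05 s, during which the arm holds its last target. There are 200 camera calls.

TASK

Make the overhanging work arm ready for filing: lay the sole plate under its jack leg so that the plate's hole drops over the dowel pin and the plate lies flat with its round mark under the foot. Then wind the crank clockwise until the foot meets the plate and the crank grows clearly heavier, about a sixth of a turn past first touch, and last swing the lock lever crosswise as far as it goes. Leave the other things on the bench alone.

Things in the scene. Friction and masses are not known exactly. Their poses are not given: they have to be found in the camera images.
- plate_grip (a point): Centre of the grip rib on the sole plate: 36 mm along the plate, 20 mm across it, from 12 to 50 mm above the plate's underside; this point is 34 mm above the underside. x points along the plate from the bearing end to the rib end, z up. Take the rib by its two long sides (fingers closing along y). The plate reaches 30 mm beyond this point in +x and 150 mm in -x.
- plate_hole (a point): Centre of the through hole (diameter 16 mm) of the sole plate, at the underside: 50 mm from plate_grip in -x and 34 mm below it. Same axes.
- plate_spot (a point): Centre of the round grey mark (diameter 40 mm) on the top of the sole plate near its bearing end: 75 mm from the hole in -x, 12 mm above the underside. The jack foot shall stand here.
- sole_plate: The whole sole plate: loose bare aluminium plate 180 x 60 x 12 mm, about 0.4 kg, with the grip rib on top near one end; origin under its centre, x towards the rib end, z up.
- dowel_base (a point): Foot of the dowel pin (diameter 12 mm, 8 mm high, conical tip) of the fixed jack stand; lies on the upper face of its 8 mm thick base, on which the sole plate must lie. Axes of the stand: x from the leg to the column behind it, y left, z up. The leg axis is 75 mm from the dowel in +y: the seated plate's x axis points along the stand's -y.
- jack_foot: Round steel foot of the jack leg, diameter 36 mm; origin at the centre of its underside, at the start 44 to 56 mm above the bench: slide the plate's bearing end in under it from the stand's -y side, underside about 13 mm above the base, then down. 4 mm down per rad of crank. Spring-cushioned: after touch each rad of crank adds 30 to 40 N of load.
- crank (a joint): Angle of the crank on top of the leg (rad), grows clockwise seen from above, which lowers the foot; 1.5 to 4.5 at the start, first touch at about 10.5, stop at 13.5. At 0 the arm points along the stand's +y. Constant drag of about 4 N at the knob; bearing load adds 0.08 N there per newton on the foot. It stays where it is left (let go above about 54 N it springs back to that).
- crank_grip (a point): Centre to grip on the upright crank knob: black, diameter 22 mm, 43 mm tall, turning freely on the crank; this point lies 19 mm below its top, 24 mm above the crank arm's end boss beneath it. The knob runs on a circle of radius 50 mm about the crank axis, free to go all round.
- crank_axis (a point): Point on the vertical crank (and leg) axis, 195 mm above the bench. Axes of the stand.
- lock_lever (a joint): Angle of the lock lever on top of the column (rad): 0 = points along the stand's +x (free), 1.57 = crosswise, pointing along the stand's +y (locked, end stop); grows anticlockwise seen from above. Starts between 0 and 0.25. Stiff with about 1.5 N at its knob; stays where it is left.
- lever_grip (a point): Centre to grip on the upright black knob at the lever's end: diameter 14 to 16 mm, 35 mm tall, this point 13 mm below its top, about 22 mm above the lever's arm. The knob is fixed to the lever and runs on a circle of radius 50 mm about lever_pivot.
- lever_pivot (a point): Point on the vertical axis of the lock lever, 165 mm above the bench. Axes of the stand.
- riser_block: Bystander: black block 48 x 105 x 42 mm, origin under its centre.
- tape_measure: Bystander: orange tape measure 32 x 77 x 58 mm, origin under its centre.
- file_fine: Bystander: file with wooden handle, 220 mm long, in front of the jack stand, origin under its centre.
- gauge_block: Bystander: ground steel block 30 x 35 x 12 mm, origin under its centre.

How it is judged:
On the way, in this order (a step that is already met when the one before it is completed fails the run):
1. the sole plate lies flat on the stand's base, its hole over the dowel and its mark under the foot (horizontal distance between plate_hole and dowel_base below 0.004 m and distance between plate_hole and dowel_base below 0.005 m and angle between sole_plate's own z axis and vertical below 0.04 rad and horizontal distance between plate_spot and jack_foot below 0.012 m), for 0.2 s.
2. the foot is wound down and bears on the plate (all of step 1 and contact force between jack_foot and sole_plate above 12 N), for 0.2 s.
3. the lock lever is swung crosswise (value of joint lock_lever above 1.35 rad), for 0.1 s.
At the end, for the whole second after the job is handed in: The sole plate lies flat on the base with its hole over the dowel (within 4 mm) and its mark within 12 mm of the foot's centre; the foot bears on it with 12 to 70 N; the lock lever is beyond 1.35 rad; all is at rest (all of step 2 and contact force between jack_foot and sole_plate below 70 N and value of joint lock_lever above 1.35 rad and linear speed of sole_plate below 0.01 m/s and velocity of joint crank below 0.05 rad/s); the robot touches nothing.
It fails at once if the jack is forced: more than 90 N on the foot (contact force between jack_foot and sole_plate above 90 N).
It fails at once if a bystander is shifted by more than 30 mm (distance of any of riser_block, tape_measure, file_fine, gauge_block from where it was at the start of the episode above 0.03 m).
It also fails if it takes over 72 s, if anything falls off the work surface, if the arm or the gripper's body presses on something with over 40 N, if the wrist force passes 120 N, or if a joint passes its speed limit or range.

## Working session

There is one attempt and no reset: what is moved stays moved. The work goes in short steps, Python scripts to look and compute and a shell command to move; the robot and the scene stay as the last step left them, time stands still between calls to the robot, and variables do not carry over. Pictures are saved under pics/ and viewed, at most 13 in all, crops included, and the job is handed in when it is done.

```bash
ls; mkdir -p pics; cat > h.py <<'E'
import numpy as np, cv2
from bench import ctrl,get_image,job
from scipy.spatial.transform import Rotation as R
def snap(name,fn):
    s=ctrl.get_state(); im=get_image(name)
    cv2.imwrite('pics/'+fn,im['pixels'][:,:,::-1])
    T=np.array(im['T']) if 'T' in im else None
    if T is None:
        W=np.eye(4);W[:3,:3]=R.from_rotvec(s['tool_rot']).as_matrix();W[:3,3]=s['position']
        T=W@np.array(im['T_tool_cam'])
    np.savez('pics/'+fn+'.npz',K=[im[k] for k in('fx','fy','cx','cy','k1')],T=T)
    return im
def load(fn):
    d=np.load('pics/'+fn+'.npz');return d['K'],d['T']
def ray(fn,u,v):
    (fx,fy,cx,cy,k1),T=load(fn)
    d=np.array([(u-cx)/fx,(v-cy)/fy]);p=d.copy()
    for _ in range(30):p=d/(1+k1*(p@p))
    return T[:3,3],T[:3,:3]@np.array([*p,1])
def at(fn,u,v,z):
    o,d=ray(fn,u,v);return (o+d*(z-o[2])/d[2]).round(4)
def proj(fn,P):
    (fx,fy,cx,cy,k1),T=load(fn)
    q=np.linalg.inv(T)@np.array([*P,1]);p=q[:2]/q[2];p=p*(1+k1*(p@p))
    return (p*[fx,fy]+[cx,cy]).round(1)
E
python3 - <<'E'
from h import *
s=ctrl.get_state();print(s)
for n in('scene','top','wrist'):
    snap(n,n+'0.png');K,T=load(n+'0.png');print(n,K,T.round(3).tolist())
print(R.from_rotvec(s['tool_rot']).as_matrix().round(3))
E
```

```text
pics
{'time': 0.0, 'joint_positions': array([ 1.13610743,  0.32185853, -0.07008914,  1.45169723,  0.02261724,
        1.37079862, -0.05691623]), 'qd': array([-0.00079059,  0.00071726, -0.00051038, -0.0004589 , -0.00081332,
       -0.00167295, -0.00183997]), 'joint_torque': array([ 1.23950493e-03, -4.91287851e+01, -4.03015343e-01, -3.12522840e+01,
       -6.39176066e-02,  4.36769729e-02,  1.66521213e-04]), 'position': array([ 0.2817241 , -0.58514547,  0.22142733]), 'tool_rot': array([-3.06097326e+00, -6.98667144e-01,  8.64237493e-04]), 'ft_force': array([ 0.24919263, -0.46379637, -0.09254401]), 'torque': array([-0.03282833, -0.00401899,  0.0483201 ]), 'grip_force': 0.0, 'grip_width': 1.0010939869002538}
scene [ 4.30322452e+02  4.30322452e+02  3.26397114e+02  2.04267043e+02
 -4.73428338e-03] [[-0.848, -0.283, 0.448, 0.043], [-0.529, 0.411, -0.742, 0.621], [0.026, -0.866, -0.499, 0.682], [0.0, 0.0, 0.0, 1.0]]
top [4.25785401e+02 4.25785401e+02 3.22320562e+02 2.00138347e+02
 3.13312756e-02] [[0.017, -0.996, 0.089, 0.46], [-1.0, -0.016, 0.005, -0.199], [-0.004, -0.09, -0.996, 1.072], [0.0, 0.0, 0.0, 1.0]]
wrist [ 3.21817008e+02  3.21817008e+02  3.20791418e+02  2.00423496e+02
 -2.67772239e-02] [[0.433, -0.861, -0.267, 0.355], [-0.901, -0.414, -0.128, -0.549], [-0.001, 0.296, -0.955, 0.382], [0.0, 0.0, 0.0, 1.0]]
[[ 0.901  0.434 -0.001]
 [ 0.434 -0.901  0.002]
 [-0.    -0.002 -1.   ]]
```

View pics/top0.png

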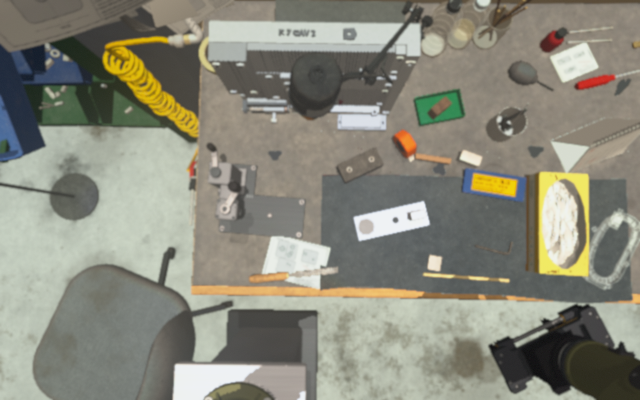

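View pics/scene0.png

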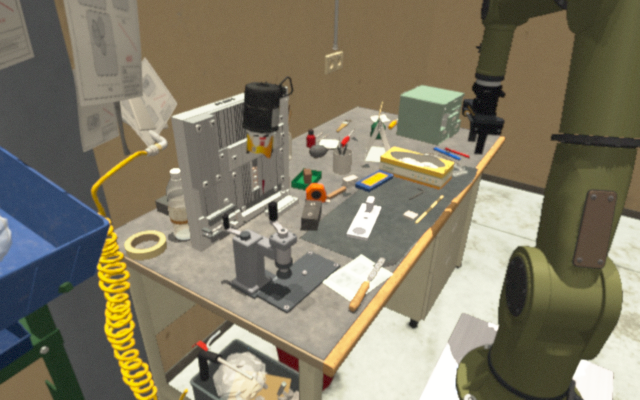

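The top view shows the stand at about px (245,200), the plate at (392,220), the file at (295,275), the riser at (360,165) and the tape at (405,143). I'll enlarge it.

```bash
python3 - <<'E'
from h import *
a=cv2.imread('pics/top0.png')[140:260,190:440]
cv2.imwrite('pics/c1.png',cv2.resize(a,None,fx=3.2,fy=3.2,interpolation=cv2.INTER_CUBIC))
E
```

```text
(no output)
```

View pics/c1.png

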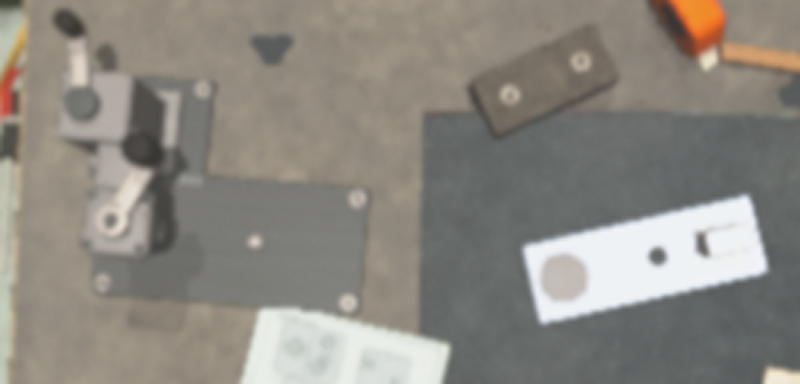

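Crop: spot (564,277), hole (657,256), rib top about (728,241). Dowel (255,241), crank pivot (112,221) and knob (143,148), lever pivot (82,103) and knob (68,20). Base screws at (358,199), (348,302) and (102,282).

```bash
python3 - <<'E'
from h import *
f=lambda u,v,z:at('top0.png',u/3.2+190-.35,v/3.2+140-.35,z)
P=dict(spot=(564,277,.012),hole=(657,256,.012),rib=(728,241,.05),dowel=(255,241,.016),s1=(358,199,.008),s2=(348,302,.008),s3=(102,282,.008),s4=(203,89,.008),axis=(112,221,.18),knob=(143,148,.218),lpiv=(82,103,.165),lknob=(68,20,.178))
Q={k:f(*p) for k,p in P.items()}
for k,p in Q.items():print(k,p)
d=lambda a,b:(np.linalg.norm((Q[a]-Q[b])[:2]).round(4),np.arctan2(*(Q[b]-Q[a])[[1,0]]).round(3))
print('spot-hole',d('spot','hole'),'hole-rib',d('hole','rib'),'axis-knob',d('axis','knob'),'lever',d('lpiv','lknob'),'axis-dowel',d('axis','dowel'),'s2-s1',d('s2','s1'),'s3-s2',d('s3','s2'))
E
```

```text
spot [ 0.4919 -0.3032  0.012 ]
hole [ 0.5095 -0.3752  0.012 ]
rib [ 0.5198 -0.4219  0.05  ]
dowel [ 0.5157 -0.063   0.016 ]
s1 [ 0.5504 -0.1417  0.008 ]
s2 [ 0.4698 -0.1357  0.008 ]
s3 [0.4823 0.0562 0.008 ]
s4 [ 0.6355 -0.0176  0.008 ]
axis [0.5187 0.0099 0.18  ]
knob [ 0.5626 -0.0168  0.218 ]
lpiv [0.5987 0.0364 0.165 ]
lknob [0.6523 0.0444 0.178 ]
spot-hole (np.float64(0.0741), np.float64(-1.331)) hole-rib (np.float64(0.0478), np.float64(-1.354)) axis-knob (np.float64(0.0514), np.float64(-0.546)) lever (np.float64(0.0542), np.float64(0.148)) axis-dowel (np.float64(0.073), np.float64(-1.612)) s2-s1 (np.float64(0.0808), np.float64(-0.074)) s3-s2 (np.float64(0.1923), np.float64(-1.636))
```

Sizes check out (75, 50, 50, 50 and 75 mm). Stand yaw is about -0.066, plate x heading about -1.335, crank about 2.05. Turn the tool first, then go over the plate.

```bash
python3 -m crank '[[[0,0,0,-0.123,-1],[0,0,0,-0.123,-1],[0,0,0,-0.123,-1],[0,0,0,-0.123,-1],[0,0,0,-0.123,-1],[0,0,0,-0.123,-1],[0,0,0,-0.123,-1],[0,0,0,-0.123,-1],[0,0,0,-0.123,-1],[0,0,0,-0.123,-1]]]' && python3 -m crank '[[[0,0,0,-0.12,-1],[12.6,34,10,0,-1],[12.6,34,10,0,-1],[12.6,34,10,0,-1],[12.6,34,10,0,-1],[12.6,34,15,0,-1],[12.6,34,15,0,-1],[12.6,34,15,0,-1],[12.6,33,15,0,-1],[0,0,0,0,-1]]]'
python3 - <<'E'
from h import *
snap('wrist','w1.png')
E
```

```text
time: 0.98
position: [0.2819, -0.5855, 0.2221]
tool_rot: [-2.091, -2.344, -0.0]
ft_force: [-0.9, -0.2, -0.3]
grip_width: 0.999
grip_force: 0.0
time: 1.82
position: [0.5295, -0.4161, 0.1186]
tool_rot: [-1.937, -2.467, -0.012]
ft_force: [-0.5, 2.5, -0.0]
grip_width: 0.999
grip_force: 0.0
```

View pics/w1.png

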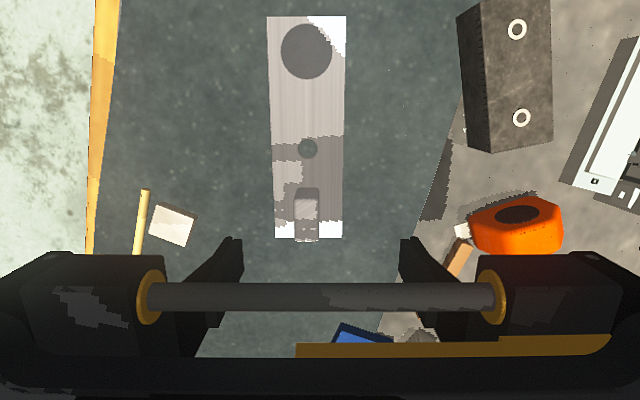

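The wrist view shows the spot centre at (306,51), the hole at (307.5,148), and the rib's near face at about y 200-240. All is free around the rib.

```bash
python3 - <<'E'
from h import *
s=ctrl.get_state();print(s['position'],s['time'])
a=at('w1.png',306,51,.012);b=at('w1.png',307.5,148,.012);u=(b-a)[:2]
h=np.arctan2(u[1],u[0]);g=b[:2]+.05*np.array([np.cos(h),np.sin(h)])
print(a,b,np.linalg.norm(u),h,g,proj('w1.png',[*g,.05]))
M=R.from_rotvec(s['tool_rot']).as_matrix()
print('heading x',np.arctan2(M[1,0],M[0,0]),'tool shift',M.T@(np.array([*g,.0165])-s['position']))
E
```

```text
[ 0.52663397 -0.41980808  0.11982672] 1.8667
[ 0.4904 -0.3017  0.012 ] [ 0.5083 -0.3738  0.012 ] 0.07428876092653584 -1.3274500487672376 [ 0.52034758 -0.42232686] [306.8 220.6]
heading x 1.807652681353046 tool shift [-0.00157662 -0.00673992  0.1033168 ]
```

```bash
python3 -m crank '[[[-1,-3.5,10,-0.006,-1],[-0.5,-3.2,20,0,-1],[0,0,25,0,-1],[0,0,25,0,-1],[0,0,15,0,-1],[0,0,8,0,-1],[0,0,0,0,-0.2],[0,0,0,0,1],[0,0,0,0,1],[0,0,0,0,1]]]' 45 && python3 -m crank '[[[0,0,0,0,1],[0,0,0,0,1],[0,0,0,0,1],[0,0,0,0,1]]]'
```

```text
time: 2.7
position: [0.5181, -0.4301, 0.0215]
tool_rot: [1.945, 2.463, -0.0]
ft_force: [-0.3, 0.1, 1.0]
grip_width: 0.777
grip_force: 0.0
time: 3.03
position: [0.5172, -0.4293, 0.0199]
tool_rot: [1.946, 2.465, -0.0]
ft_force: [0.4, -0.2, 0.5]
grip_width: 0.48
grip_force: 0.0
```

```bash
python3 -m crank '[[[6,4.5,3,0,1],[0,0,0,0,1],[0,0,0,0,1],[0,0,0,0,1],[0,0,0,0,1],[0,0,0,0,1],[0,0,0,0,1]]]'
```

```text
time: 3.62
position: [0.5198, -0.4215, 0.0162]
tool_rot: [-1.946, -2.465, -0.001]
ft_force: [-0.2, 2.3, -0.3]
grip_width: 0.224
grip_force: 45.0
```

```bash
python3 -m crank '[[[0,0,-10,0,1],[0,0,-20,0,1],[0,0,-15,0,1],[15,4,0,0,1],[33,5,0,0,1],[35,5,0,0,1],[35,5,0,0,1],[35,5,0,0,1],[24,4,0,0,1],[0,0,0,0.103,1]]]' && python3 -m crank '[[[0,0,0,0.103,1],[0,0,0,0.103,1],[0,0,0,0,1],[0,0,0,0,1],[0,0,0,0,1]]]'
python3 - <<'E'
from h import *
s=ctrl.get_state();M=R.from_rotvec(s['tool_rot']).as_matrix()
print(s['position'],M.round(4))
snap('top','t2.png');snap('wrist','w2.png')
a=cv2.imread('pics/t2.png')[140:260,190:390]
b=cv2.imread('pics/w2.png')
cv2.imwrite('pics/c2.png',np.hstack([cv2.resize(a,(500,300),interpolation=cv2.INTER_CUBIC),cv2.resize(b[:300],(0,0),fx=.46,fy=1)[:, :300]]))
E
```

```text
time: 4.45
position: [0.5061, -0.2363, 0.0616]
tool_rot: [-2.061, -2.367, -0.003]
ft_force: [0.6, 1.7, -5.6]
grip_width: 0.225
grip_force: 45.0
time: 4.87
position: [0.506, -0.2441, 0.0616]
tool_rot: [2.301, 2.139, -0.001]
ft_force: [-0.2, 0.1, -4.9]
grip_width: 0.224
grip_force: 45.0
[ 0.50602355 -0.2441056   0.06161768] [[ 7.280e-02  9.973e-01 -1.000e-04]
 [ 9.973e-01 -7.280e-02 -5.000e-04]
 [-5.000e-04 -1.000e-04 -1.000e+00]]
```

View pics/c2.png

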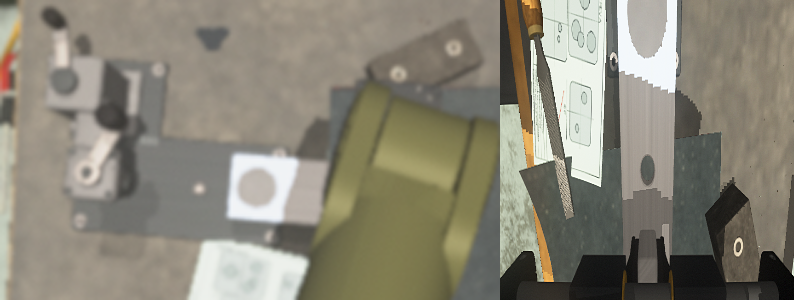

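The left half shows the dowel at crop (199,189) and the held plate's spot at (257,187). That gives a differential check against the TCP.

```bash
python3 - <<'E'
from h import *
s=ctrl.get_state();p=s['position']
g=lambda u,v,z:at('t2.png',u/2.5+190-.3,v/2.5+140-.3,z)
sp=g(257,187,.0574);pred=p+np.array([.0728,.9973,0])*.125
print('spot meas',sp,'pred',pred.round(4));dw=g(199,189,.016);off=(pred-sp)[:2];print('dowel',dw,'corrected',dw[:2]+off)
# refine via blob centroid in the enlarged gray for dowel
im=cv2.imread('pics/t2.png')
c=cv2.cvtColor(im,cv2.COLOR_BGR2GRAY)[208:224,262:278].astype(float);w=np.clip(c-np.median(c)-15,0,None)
yy,xx=np.mgrid[208:224,262:278];u,v=(w*xx).sum()/w.sum(),(w*yy).sum()/w.sum();print(u,v,at('t2.png',u,v,.016))
E
```

```text
spot meas [ 0.5155 -0.1235  0.0574] pred [ 0.5152 -0.1193  0.0615]
dowel [ 0.5149 -0.0629  0.016 ] corrected [ 0.51458667 -0.05866961]
269.19646017699114 215.0 [ 0.5156 -0.0626  0.016 ]
```

```bash
python3 -m crank '[[[0,0,12,0,1],[0,0,10.5,0,1],[10,-4,0,0,1],[25,0,0,0,1],[25,0,0,0,1],[25,0,0,0,1],[25,0,0,0,1],[15,0,0,0,1],[8,0,0,0,1],[0,0,0,0,1]]]' && python3 -m crank '[[[0,0,0,0,1],[0,0,0,0,1]]]'
python3 - <<'E'
from h import *
s=ctrl.get_state();M=R.from_rotvec(s['tool_rot']).as_matrix();p=s['position']
print(p)
snap('wrist','w3.png')
h2=at('w2.png',322,170,.0574);print('hole in w2 (tool frame)',h2)
h=p+M@[.05,0,0];h[2]=p[2]-.0162+.012;u,v=proj('w3.png',h);print(u,v)
u0,v0=int(u)-50,max(0,int(v)-45)
b=cv2.imread('pics/w3.png');print(u0,v0)
cv2.imwrite('pics/c3.png',np.hstack([cv2.resize(b[v0:v0+90,u0:u0+100],(400,360),interpolation=cv2.INTER_CUBIC),cv2.resize(b,(400,360))]))
E
```

```text
time: 5.8
position: [0.5118, -0.1077, 0.0386]
tool_rot: [-2.297, -2.14, -0.0]
ft_force: [0.2, 0.1, -5.2]
grip_width: 0.223
grip_force: 45.0
time: 5.97
position: [0.5118, -0.1125, 0.0388]
tool_rot: [2.305, 2.134, -0.002]
ft_force: [-0.3, -1.0, -5.0]
grip_width: 0.223
grip_force: 45.0
[ 0.51177596 -0.11245167  0.03880632]
hole in w2 (tool frame) [ 0.51   -0.1958  0.0574]
321.2 166.8
271 121
```

View pics/c3.png

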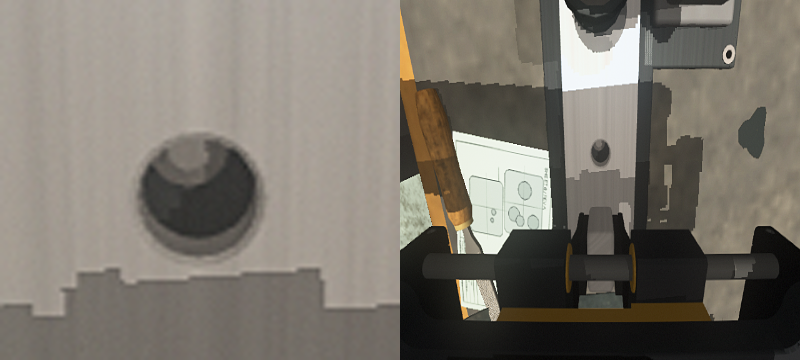

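The zoom shows the hole rim centred at crop (199,193) and the dowel tip at about (191,152), slightly ahead of the hole.

```bash
python3 - <<'E'
from h import *
s=ctrl.get_state();M=R.from_rotvec(s['tool_rot']).as_matrix();p=s['position']
f=lambda u,v,z:at('w3.png',271+u/4-.4,121+v/4-.4,z)
h=f(199,193,p[2]-.0042);d=f(191,152,.016);print(h,d,M.T@(d-h),'tool hole',M.T@(h-p), p)
E
```

```text
[ 0.5151 -0.0637  0.0347] [ 0.5141 -0.0615  0.016 ] [ 0.00213244 -0.00116063  0.01869855] tool hole [ 0.04897404 -0.00054044  0.00412331] [ 0.51185829 -0.11256603  0.03886566]
```

```bash
python3 -m crank '[[[2,-1,0,0,1],[0,0,0,0,1],[0,0,4,0,1],[0,0,4,0,1],[0,0,3,0,1],[0,0,2,0,1],[0,0,0.5,0,1],[0,0,0,0,1],[0,0,0,0,1]]]'
```

```text
time: 6.77
position: [0.5114, -0.1087, 0.0255]
tool_rot: [2.303, 2.137, -0.0]
ft_force: [0.2, -0.3, -4.7]
grip_width: 0.227
grip_force: 45.0
```

```bash
python3 -m crank '[[[0,0,1,0,1],[0,0,0.5,0,1],[0,0,0,0,1],[0,0,0,0,1]]]'; python3 -m crank '[[[0,0,0,0,0.5],[0,0,0,0,0.3],[0,0,0,0,0.1],[0,0,0,0,0],[0,0,0,0,0]]]'
```

```text
time: 7.1
position: [0.5117, -0.1088, 0.0244]
tool_rot: [2.303, 2.136, 0.001]
ft_force: [0.3, -0.4, -3.6]
grip_width: 0.224
grip_force: 45.0
time: 7.52
position: [0.5116, -0.1087, 0.0244]
tool_rot: [2.303, 2.136, 0.0]
ft_force: [-0.5, 0.5, -0.8]
grip_width: 0.454
grip_force: 0.0
```

```bash
python3 -m crank '[[[0,0,-15,0,0],[0,0,-30,0,0],[0,0,-35,0,0],[0,0,-35,0,-0.2],[0,0,-35,0,-0.2],[0,0,-35,0,-0.2],[0,0,-35,0,-0.2],[0,0,-35,0,-0.2],[0,0,-25,0,-0.2],[20,-4,0,-0.12,-0.2]]]' && python3 -m crank '[[[36,0,0,-0.12,-0.2],[30,10,0,-0.12,-0.2],[20,10,0,-0.12,-0.2],[0,0,0,-0.12,-0.2],[0,0,0,-0.12,-0.2],[0,0,0,-0.12,-0.2],[0,0,0,-0.12,-0.2],[0,0,0,-0.12,-0.2],[0,0,0,-0.12,-0.2],[0,0,0,-0.12,-0.2]]]' && python3 -m crank '[[[0,0,0,-0.12,-0.2],[0,0,0,-0.12,-0.2],[0,0,0,0,-0.2],[0,0,0,0,-0.2],[0,0,0,0,-0.2]]]'
python3 - <<'E'
from h import *
s=ctrl.get_state();M=R.from_rotvec(s['tool_rot']).as_matrix();print(s['position'],M.round(3).tolist())
snap('wrist','w4.png')
E
```

```text
time: 8.35
position: [0.5114, -0.0928, 0.3101]
tool_rot: [2.17, 2.257, 0.005]
ft_force: [-0.3, 0.0, 0.6]
grip_width: 0.598
grip_force: 0.0
time: 9.18
position: [0.5161, 0.0009, 0.3041]
tool_rot: [0.5, 3.101, -0.0]
ft_force: [-0.2, -0.1, 0.0]
grip_width: 0.603
grip_force: 0.0
time: 9.6
position: [0.5161, 0.0008, 0.3041]
tool_rot: [0.139, 3.138, -0.0]
ft_force: [0.5, 0.4, -0.5]
grip_width: 0.596
grip_force: 0.0
[0.51610476 0.00084239 0.30407313] [[-0.996, 0.089, 0.0], [0.089, 0.996, -0.0], [-0.0, -0.0, -1.0]]
```

View pics/w4.png

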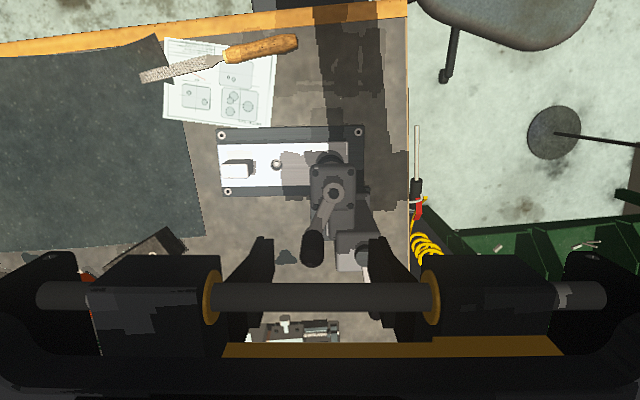

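The plate lies in the base, with the dowel in its hole at (277,164). Crank hub (335,193), knob top about (311,254), lever pivot about (350,262), lever knob hidden by the finger.

```bash
python3 - <<'E'
from h import *
s=ctrl.get_state();M=R.from_rotvec(s['tool_rot']).as_matrix();p=s['position']
a=np.array([.5203,.0145,.195])
print('dowel',at('w4.png',277,164,.016),'hub',at('w4.png',335,193,.175),'knob',at('w4.png',311,254,.214))
for z in(.171,.195,.214):
    k=a+[.042,-.028,0];print(z,proj('w4.png',[*k[:2],z]),proj('w4.png',[*a[:2],z]))
b=cv2.imread('pics/w4.png')[130:280,210:400];cv2.imwrite('pics/c4.png',cv2.resize(b,None,fx=4,fy=4,interpolation=cv2.INTER_CUBIC))
E
```

```text
dowel [ 0.5145 -0.0603  0.016 ] hub [0.5183 0.0149 0.175 ] knob [ 0.5597 -0.0106  0.214 ]
0.171 [309.7 236.8] [334.5 193.9]
0.195 [308.8 247.4] [335.6 201.5]
0.214 [308. 257.] [336.6 208.4]
```

View pics/c4.png

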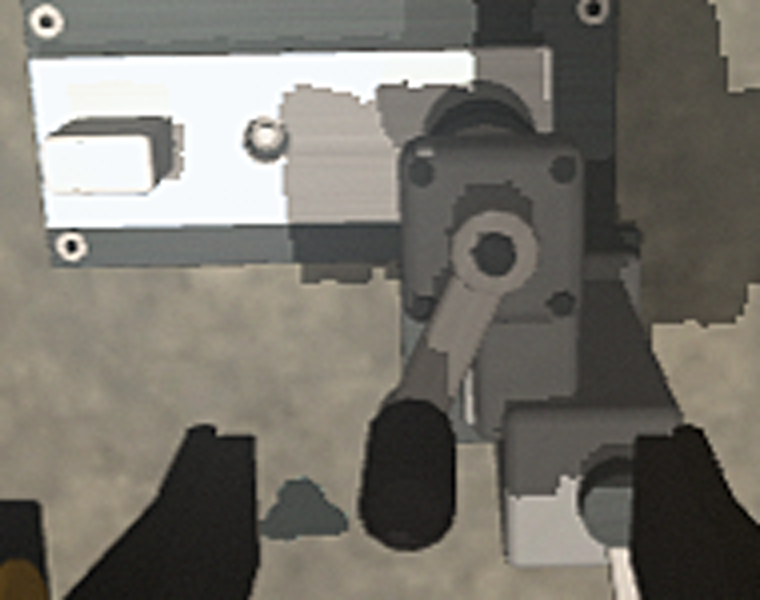

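```bash
python3 -m crank '[[[0,0,0,-0.089,-0.2],[-15,-4,0,0,-0.2],[-20,-5,0,0,-0.2],[-10,-3,20,0,-0.2],[0,0,25,0,-0.2],[0,0,20,0,-0.2],[0,0,10,0,-0.2],[0,0,0,0,-0.2],[0,0,0,0,-0.2]]]'
python3 - <<'E'
from h import *
s=ctrl.get_state();M=R.from_rotvec(s['tool_rot']).as_matrix();print(s['position'],M.round(3).tolist())
snap('scene','s5.png');snap('wrist','w5.png')
a=cv2.imread('pics/s5.png');u,v=map(int,proj('s5.png',[.56,-.01,.2]));a=a[v-50:v+50,u-60:u+60]
b=cv2.imread('pics/w5.png')[100:350,170:470]
cv2.imwrite('pics/c5.png',np.hstack([cv2.resize(a,(400,333),interpolation=cv2.INTER_CUBIC),cv2.resize(b,(400,333),interpolation=cv2.INTER_CUBIC)]))
E
```

```text
time: 10.4
position: [0.5612, -0.011, 0.2294]
tool_rot: [0.004, -3.141, 0.0]
ft_force: [0.3, -0.1, -0.4]
grip_width: 0.599
grip_force: 0.0
[ 0.56118283 -0.01102141  0.22935795] [[-1.0, -0.003, -0.0], [-0.003, 1.0, -0.0], [0.0, -0.0, -1.0]]
```

View pics/c5.png

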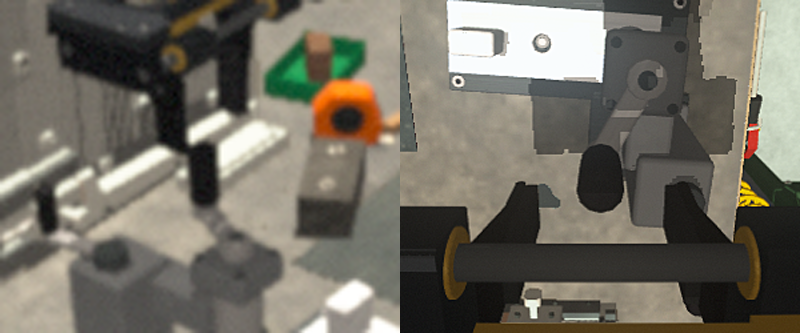

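The knob stands centred between the fingers (crop x about 601) and its top centre is at (602,185). Now checking the fore-aft position.

```bash
python3 - <<'E'
from h import *
print(at('w5.png',321.2,238.5,.214),at('w5.png',170+247/1.333,100+80/1.332,.18))
E
python3 -m crank '[[[0,0,15,0,-0.2],[0,0,20,0,-0.2],[0,0,12,0,-0.2],[0,0,5,0,-0.2],[0,0,0,0,0.2],[0,0,0,0,0.9],[0,0,0,0,0.9],[0,0,0,0,0.9],[0,0,0,0,0.9],[0,0,0,0,0.9]]]' 30
```

```text
[ 0.5588 -0.0097  0.214 ] [0.5175 0.0128 0.18  ]
time: 11.33
position: [0.5615, -0.0114, 0.1776]
tool_rot: [-0.005, 3.141, -0.001]
ft_force: [1.1, 0.7, 1.3]
grip_width: 0.243
grip_force: 30.0
```

```bash
python3 - <<'E'
import numpy as np
t=-.55-.2*np.arange(49);x,y=50*np.cos(t),50*np.sin(t)
for i in range(0,48,10):print(np.c_[-np.diff(x),np.diff(y)][i:i+10].round(1).tolist())
E
```

```text
[[6.0, -7.9], [7.5, -6.6], [8.7, -5.0], [9.5, -3.1], [9.9, -1.2], [10.0, 0.8], [9.6, 2.8], [8.9, 4.6], [7.8, 6.3], [6.4, 7.7]]
[[4.7, 8.8], [2.9, 9.6], [0.9, 9.9], [-1.1, 9.9], [-3.0, 9.5], [-4.9, 8.7], [-6.5, 7.6], [-7.9, 6.1], [-8.9, 4.5], [-9.6, 2.6]]
[[-10.0, 0.6], [-9.9, -1.4], [-9.4, -3.3], [-8.6, -5.1], [-7.4, -6.7], [-5.9, -8.0], [-4.2, -9.1], [-2.3, -9.7], [-0.3, -10.0], [1.7, -9.8]]
[[3.6, -9.3], [5.4, -8.4], [6.9, -7.2], [8.2, -5.7], [9.2, -3.9], [9.8, -2.0], [10.0, -0.0], [9.8, 1.9], [9.2, 3.9], [8.3, 5.6]]
[[7.0, 7.1], [5.4, 8.4], [3.7, 9.3], [1.7, 9.8], [-0.3, 10.0], [-2.2, 9.7], [-4.1, 9.1], [-5.8, 8.1]]
```

```bash
python3 -m crank '[[[6.0,-7.9,0,0,0.9],[7.5,-6.6,0,0,0.9],[8.7,-5,0,0,0.9],[9.5,-3.1,0,0,0.9],[9.9,-1.2,0,0,0.9]]]' && python3 -m crank '[[[10,0.8,0,0,0.9],[9.6,2.8,0,0,0.9],[8.9,4.6,0,0,0.9],[7.8,6.3,0,0,0.9],[6.4,7.7,0,0,0.9]]]'
```

```text
time: 11.75
position: [0.5213, -0.0373, 0.1777]
tool_rot: [-0.002, 3.137, -0.003]
ft_force: [4.6, -2.8, -1.2]
grip_width: 0.239
grip_force: 30.0
time: 12.17
position: [0.4767, -0.0162, 0.1777]
tool_rot: [-0.0, 3.14, -0.007]
ft_force: [0.4, -5.7, 1.0]
grip_width: 0.236
grip_force: 30.0
```

```bash
python3 -m crank '[[[4.7,8.8,0,0,0.9],[2.9,9.6,0,0,0.9],[0.9,9.9,0,0,0.9],[-1.1,9.9,0,0,0.9],[-3,9.5,0,0,0.9],[-4.9,8.7,0,0,0.9],[-6.5,7.6,0,0,0.9],[-7.9,6.1,0,0,0.9],[-8.9,4.5,0,0,0.9],[-9.6,2.6,0,0,0.9]]]' && python3 -m crank '[[[-10,0.6,0,0,0.9],[-9.9,-1.4,0,0,0.9],[-9.4,-3.3,0,0,0.9],[-8.6,-5.1,0,0,0.9],[-7.4,-6.7,0,0,0.9],[-5.9,-8,0,0,0.9],[-4.2,-9.1,0,0,0.9],[-2.3,-9.7,0,0,0.9],[-0.3,-10,0,0,0.9],[1.7,-9.8,0,0,0.9]]]'; python3 -m crank '[[[0,0,0,0,0.9]]]'
```

```text
time: 13.0
position: [0.5107, 0.0623, 0.1775]
tool_rot: [0.003, -3.141, 0.007]
ft_force: [-2.6, -8.9, 6.2]
grip_width: 0.238
grip_force: 30.0
time: 13.83
position: [0.5672, 0.0059, 0.1776]
tool_rot: [-0.01, 3.141, 0.008]
ft_force: [-0.3, 4.8, 3.4]
grip_width: 0.238
grip_force: 30.0
time: 13.92
position: [0.5667, 0.003, 0.1775]
tool_rot: [0.004, -3.142, -0.004]
ft_force: [-3.0, -0.1, 4.9]
grip_width: 0.24
grip_force: 30.0
```

```bash
python3 -m crank '[[[3.6,-9.3,0,0,0.9],[5.4,-8.4,0,0,0.9],[6.9,-7.2,0,0,0.9],[8.2,-5.7,0,0,0.9],[9.2,-3.9,0,0,0.9],[9.8,-2,0,0,0.9],[10,0,0,0,0.9],[9.8,1.9,0,0,0.9],[9.2,3.9,0,0,0.9],[8.3,5.6,0,0,0.9]]]' && python3 -m crank '[[[7,7.1,0,0,0.9],[5.4,8.4,0,0,0.9],[3.7,9.3,0,0,0.9]]]' && python3 -m crank '[[[1.7,9.8,0,0,0.9],[-0.3,10,0,0,0.9],[-2.2,9.7,0,0,0.9]]]' && python3 -m crank '[[[-3,7,0,0,0.9],[0,0,0,0,0.9],[0,0,0,0,0.9]]]'
```

```text
time: 14.75
position: [0.487, -0.0269, 0.1776]
tool_rot: [-0.0, 3.139, -0.007]
ft_force: [-0.0, -6.9, 3.5]
grip_width: 0.245
grip_force: 30.0
time: 15.0
position: [0.4696, -0.0015, 0.1776]
tool_rot: [0.001, -3.141, 0.007]
ft_force: [-1.9, -5.9, 6.2]
grip_width: 0.242
grip_force: 30.0
time: 15.25
position: [0.4703, 0.0288, 0.1775]
tool_rot: [0.002, -3.141, 0.007]
ft_force: [-2.1, -6.5, 5.8]
grip_width: 0.242
grip_force: 30.0
time: 15.5
position: [0.4743, 0.0375, 0.1775]
tool_rot: [-0.005, 3.141, -0.002]
ft_force: [-1.4, -2.4, 5.4]
grip_width: 0.242
grip_force: 30.0
```

```bash
python3 -m crank '[[[-1.9,3.5,0,0,0.9],[0,0,0,0,0.9],[0,0,0,0,0.4],[0,0,0,0,0],[0,0,0,0,-0.2],[0,0,0,0,-0.2],[0,0,-15,0,-0.2],[0,0,-30,0,-0.2],[0,0,-30,0,-0.2],[0,0,-10,0,-0.2]]]'
python3 - <<'E'
from h import *
for z in(0,.1,.2,.35,.45):print(z,'top lamp',at('top0.png',316,115,z)[:2],'frame front',at('top0.png',300,118,z)[:2],'plate top',at('top0.png',300,42,z)[:2],'scene frame bottom R',at('scene0.png',290,205,z)[:2])
for n,(u,v) in dict(lpivT=(213.5,170)).items():pass
for uv in((.5987,.040,.165),(.652,.048,.165)):print(proj('w5.png',uv),proj('s5.png',uv))
snap('wrist','w6.png')
E
```

```text
time: 16.33
position: [0.4774, 0.0422, 0.2658]
tool_rot: [-0.006, 3.136, 0.0]
ft_force: [0.9, -0.1, 0.7]
grip_width: 0.594
grip_force: 0.0
0 top lamp [ 0.7758 -0.1739] frame front [ 0.7672 -0.1329] plate top [ 0.9687 -0.1287] scene frame bottom R [ 0.7481 -0.325 ]
0.1 top lamp [ 0.7463 -0.1762] frame front [ 0.7386 -0.1391] plate top [ 0.9213 -0.1353] scene frame bottom R [ 0.6447 -0.1863]
0.2 top lamp [ 0.7168 -0.1786] frame front [ 0.7099 -0.1453] plate top [ 0.8738 -0.1419] scene frame bottom R [ 0.5413 -0.0476]
0.35 top lamp [ 0.6727 -0.1822] frame front [ 0.6669 -0.1546] plate top [ 0.8026 -0.1518] scene frame bottom R [0.3862 0.1605]
0.45 top lamp [ 0.6432 -0.1846] frame front [ 0.6383 -0.1608] plate top [ 0.7552 -0.1584] scene frame bottom R [0.2829 0.2992]
[384.6 259.7] [245.2 228. ]
[390.1 316.9] [224.5 222.2]
```

```bash
python3 -m crank '[[[0,0,0,0.123,-0.2],[0,0,0,0.123,-0.2],[0,0,0,0.123,-0.2],[0,0,0,0.123,-0.2],[0,0,0,0.123,-0.2],[0,0,0,0.123,-0.2],[-20,20,0,0,-0.2],[-25,24,0,0,-0.3],[-25,25,0,0,-0.3],[-25,25,0,0,-0.3]]]' && python3 -m crank '[[[-22,21,0,0,-0.3],[0,0,10,0,-0.3],[0,0,10,0,-0.3],[0,0,0,0,-0.3],[0,0,0,0,-0.3]]]'
python3 - <<'E'
from h import *
s=ctrl.get_state();M=R.from_rotvec(s['tool_rot']).as_matrix();print(s['position'],M.round(3).tolist())
snap('wrist','w7.png')
b=cv2.imread('pics/w7.png')[80:330,140:500];cv2.imwrite('pics/c7.png',cv2.resize(b,None,fx=2.2,fy=2.2,interpolation=cv2.INTER_CUBIC))
E
```

```text
time: 17.22
position: [0.6102, 0.0473, 0.2604]
tool_rot: [-1.129, -2.93, 0.001]
ft_force: [0.7, 0.3, 1.1]
grip_width: 0.646
grip_force: 0.0
time: 17.63
position: [0.6377, 0.0486, 0.2408]
tool_rot: [-1.126, -2.93, 0.003]
ft_force: [-0.3, 0.2, -0.5]
grip_width: 0.648
grip_force: 0.0
[0.63772915 0.04855628 0.24079946] [[-0.743, 0.67, -0.003], [0.67, 0.743, -0.001], [0.002, -0.002, -1.0]]
```

View pics/c7.png

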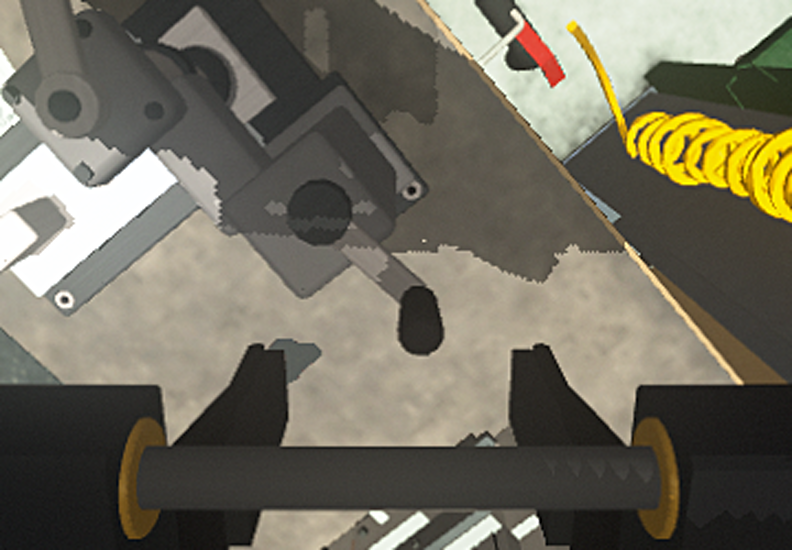

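The lever knob's top centre is at crop (421,335), its foot near (417,293), and the pivot cap at (320,212).

```bash
python3 - <<'E'
from h import *
s=ctrl.get_state();M=R.from_rotvec(s['tool_rot']).as_matrix();p=s['position']
for zk,zp in((.178,.15),(.178,.16),(.19,.16)):
    k=at('w7.png',331.2,232.1,zk);q=at('w7.png',285.3,176.2,zp);d=(k-q)[:2]
    print(k,q,np.linalg.norm(d),np.arctan2(d[1],d[0]),'tool',M.T@(k-p),'in top0',proj('top0.png',k)-[211.2,146.2])
for z in (.143,.178,.19):print(z,proj('w7.png',[*k[:2],z]))
E
```

```text
[0.6521 0.0469 0.178 ] [0.6006 0.0444 0.15  ] 0.051560643905987046 0.048505612240383425 tool [-0.0113132   0.00817452  0.06400406] in top0 [-1.5 -0.2]
[0.6521 0.0469 0.178 ] [0.5997 0.0468 0.16  ] 0.05240009541976045 0.0019083946297893959 tool [-0.0113132   0.00817452  0.06400406] in top0 [-1.5 -0.2]
[0.648 0.05  0.19 ] [0.5997 0.0468 0.16  ] 0.04840588807159725 0.06615590600063576 tool [-0.00619541  0.00771509  0.05200334] in top0 [-4.6  0.4]
0.143 [329.6 210.5]
0.178 [330.8 225.8]
0.19 [331.2 232. ]
```

```bash
python3 -m crank '[[[-6,4,10,0,-0.3],[-5,4,20,0,-0.3],[0,0,25,0,-0.3],[0,0,22,0,-0.3],[0,0,12,0,-0.3],[0,0,4.5,0,-0.3],[0,0,0,0,-0.3],[0,0,0,0,0.2],[0,0,0,0,0.6],[0,0,0,0,1]]]' 15 && python3 -m crank '[[[0,0,0,0,1],[0,0,0,0,1],[0,0,0,0,1],[0,0,0,0,1]]]'
python3 - <<'E'
import numpy as np
h=2.40;a=.08;
for i in range(13):
    n=a+.118;d=50*np.array([np.cos(n)-np.cos(a),np.sin(n)-np.sin(a)])
    print([round(d@[np.cos(h),np.sin(h)],1),round(d@[np.sin(h),-np.cos(h)],1)],end=' ');a=n;h+=.118
E
```

```text
time: 18.52
position: [0.6539, 0.0471, 0.1502]
tool_rot: [1.128, 2.93, 0.001]
ft_force: [-0.1, -0.5, 0.4]
grip_width: 0.505
grip_force: 0.0
time: 18.85
position: [0.6523, 0.046, 0.1495]
tool_rot: [-1.129, -2.931, 0.004]
ft_force: [-0.6, 0.8, 8.6]
grip_width: 0.206
grip_force: 10.1
[np.float64(4.5), np.float64(3.8)] [np.float64(4.5), np.float64(3.8)] [np.float64(4.5), np.float64(3.8)] [np.float64(4.5), np.float64(3.8)] [np.float64(4.5), np.float64(3.8)] [np.float64(4.5), np.float64(3.8)] [np.float64(4.5), np.float64(3.8)] [np.float64(4.5), np.float64(3.8)] [np.float64(4.5), np.float64(3.8)] [np.float64(4.5), np.float64(3.8)] [np.float64(4.5), np.float64(3.8)] [np.float64(4.5), np.float64(3.8)] [np.float64(4.5), np.float64(3.8)]
```

```bash
python3 -m crank '[[[0,0,-4,0,1],[0,0,0,0,1],[0,0,0,0,1]]]' && python3 -m crank '[[[4.5,3.8,0,-0.118,1],[4.5,3.8,0,-0.118,1],[4.5,3.8,0,-0.118,1],[4.5,3.8,0,-0.118,1]]]'
```

```text
time: 19.1
position: [0.6531, 0.047, 0.1511]
tool_rot: [-1.128, -2.931, -0.001]
ft_force: [3.9, 1.2, -10.2]
grip_width: 0.165
grip_force: 15.0
time: 19.43
position: [0.6456, 0.0696, 0.151]
tool_rot: [-0.402, -3.114, -0.001]
ft_force: [3.5, 0.8, -10.8]
grip_width: 0.163
grip_force: 15.0
```

```bash
python3 -m crank '[[[4.5,3.8,2,-0.118,1],[4.5,3.8,0,-0.118,1],[4.5,3.8,0,-0.118,1],[4.5,3.8,0,-0.118,1],[4.5,3.8,0,-0.118,1],[4.5,3.8,0,-0.118,1]]]' && python3 -m crank '[[[4.5,3.8,0,-0.118,1],[3,2.5,0,-0.08,1],[0,0,0,0,1]]]'
```

```text
time: 19.93
position: [0.6178, 0.0919, 0.1508]
tool_rot: [0.703, -3.061, -0.002]
ft_force: [-1.2, 1.7, -2.7]
grip_width: 0.164
grip_force: 15.0
time: 20.18
position: [0.6074, 0.0943, 0.1508]
tool_rot: [0.997, -2.977, -0.003]
ft_force: [-2.7, 3.5, -1.9]
grip_width: 0.165
grip_force: 15.0
```

```bash
python3 -m crank '[[[3,2.5,0,-0.06,1],[1.5,1.3,0,0,1],[0,0,0,0,1],[0,0,0,0,1]]]'
```

```text
time: 20.52
position: [0.6066, 0.0941, 0.1511]
tool_rot: [-1.075, 2.943, 0.001]
ft_force: [9.0, 4.4, -8.7]
grip_width: 0.16
grip_force: 15.0
```

The lever is at its end stop: +9 N and no further motion. Ease off, open, lift away and look.

```bash
python3 -m crank '[[[-1.5,-1.3,0,0,1],[0,0,0,0,0.6],[0,0,0,0,0.3],[0,0,0,0,0],[0,0,0,0,0],[0,0,-15,0,0],[0,0,-30,0,0],[0,0,-35,0,0],[0,0,-35,0,0],[0,0,-35,0,0]]]' && python3 -m crank '[[[30,0,-10,0,0],[35,0,0,0,0],[35,0,0,0,0],[20,0,0,0,0],[0,0,0,0,0],[0,0,0,0,0]]]'
python3 - <<'E'
from h import *
print(ctrl.get_state()['ft_force'])
snap('top','t8.png');snap('scene','s8.png')
a=cv2.imread('pics/t8.png')[145:245,190:350];b=cv2.imread('pics/s8.png')[200:320,200:360]
cv2.imwrite('pics/c8.png',np.hstack([cv2.resize(a,(400,250),interpolation=cv2.INTER_CUBIC),cv2.resize(b,(333,250),interpolation=cv2.INTER_CUBIC)]))
E
```

```text
time: 21.35
position: [0.6049, 0.0928, 0.3036]
tool_rot: [-1.082, 2.949, -0.001]
ft_force: [2.1, -0.5, 0.0]
grip_width: 0.497
grip_force: 0.0
time: 21.85
position: [0.5136, 0.0141, 0.3118]
tool_rot: [-1.077, 2.951, -0.006]
ft_force: [0.6, 0.2, 0.3]
grip_width: 0.5
grip_force: 0.0
[0.61653959 0.22587798 0.30033426]
```

View pics/c8.png

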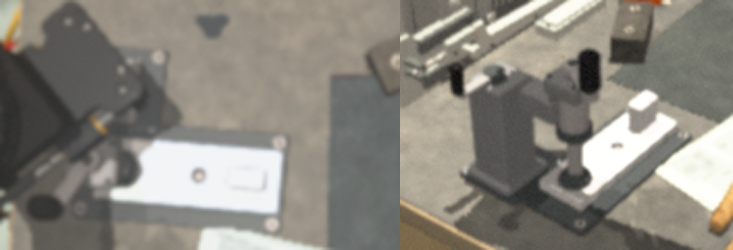

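The foot stands on the plate's mark, the dowel is in the hole, the lever points crosswise and the gripper is clear. Handing in.

```bash
python3 -c "
from bench import job;print(job.close_job())"
```

```text
the job is handed in; nothing more can be done
None
```

I handed the job in at about 22 s: the plate sits on the dowel with its mark under the foot, the crank is about 1 rad past first touch (roughly 30–35 N, estimated from the crank angle and knob force), and the lock lever is at its end stop. No verdict came back.

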